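Lock the dust filter cartridge

ROBOT

A 7-joint arm with a two-finger parallel gripper is mounted at the origin on the work surface. World frame = base frame: x ahead of the robot, y to its left, z up, the work surface at z = 0. Lengths are in m, angles in rad, forces in N, time in s.
With the tool pointing down it reaches from about 0.35 to 0.9 m from the base axis. Payload 7.2 kg.
Tool frame: the origin (TCP) lies midway between the tips of the shut fingers; the grasp point (between the pads) lies 19 mm behind it; z points along the fingers, y is the line along which they close (so a half turn about z gives the same grasp; the last joint's range is limited). The gripper opens to 88 mm and grips with 3 to 60 N. Pads are 20 mm wide; open, the fingers measure 115 mm over their backs; the gripper's body (75 mm by 178 mm) begins 61 mm behind the grasp point.
Start: joints at [-1.323, 0.411, -0.013, 1.596, 0.006, 1.134, -0.082], TCP at [0.194, 0.594, 0.223] pointing down, gripper open.
Joint ranges: [-2.95, 2.95], [-0.29, 1.99], [-1.47, 1.44], [0.14, 2.54], [-1.03, 4.17], [0.13, 1.85], [-2.86, 2.86]. Speed limits (rad/s): [2.39, 2.39, 3.01, 3.01, 3.14, 3.14, 3.14].

INTERFACE

Orientations are given as a unit quaternion [w, x, y, z].
In Python, from rig import arm gives the robot as it stands.
- The arm moves only by the shell command python3 -m creep 'ROWS' [OPENING] [FORCE]. ROWS is JSON, a list of rows, each a list of 4 numbers: the shift along the tool's x, y, z in cm, then the turn about the tool's z in degrees. A call has 1 to 5 rows; each row shifts and turns the commanded pose from where the row before left it, along the tool's axes as they then stand; what a row does not reach is not made up. A row lasts 1/10 s, in which the tool goes at most 50 mm and 8.59 degrees, less where a joint would pass 70% of its speed; a pose out of reach is approached as far as the arm can. A call is refused whole if a number of a shift passes 5 or a number of a turn 8.59, either way. A call with a gripper value outside its range is refused whole. OPENING is the finger opening in cm, from 0 to 8.78, set as the call begins (- or left out, the last holds). The fingers move at their own pace and stop on an object; FORCE is the grip in N (left out, the last holds). Time passes only in rows, so rows that do not move let the fingers close. It gives the time, the measured TCP pose, the force, the opening and the grip force at its end, in the units of the state.
- arm.get_obs(): the state, without advancing time (a new reading comes with each control period).
- arm.snapshot(name): name is "scene" or "top" or "wrist"; returns a dict with "frame" (384x512x3 uint8, blue, green, red), "z_map" (384x512 float32, m along the optical axis (not along the pixel's ray), 0 where there is no reading), "fx", "fy", "cx", "cy" (pixels), "rvec" (rotation vector, rad) and "tvec" (3), from world to camera coordinates, as OpenCV has them; the wrist camera has in their place "tool_from_camera" (4x4, takes a point from camera to tool coordinates, whose origin is the TCP and whose axes are the flange's). Camera axes: x right, y down, z forward; pixel columns grow to the right and rows downward; lengths in m; the calibration is good to about 2 mm. A picture is of the moment at which its call begins: read the wrist's pose just before it.
- arm.job_done(): hands the job in; it is judged then, once.
Trained networks look in the newest picture that a camera, given by its name, has taken for a name from the list of things; names that differ only in an ending like _2 or _b are one class to them, and where a whole thing is asked for, a point or a joint stands for the part that bears it (a point fixed in the world has none). Each returns a list of dicts, best first, with "confidence" (0 to 1); they miss things now and then, are a little off and sometimes report something else, mostly with a low value. They report only what shows in the picture. A call takes as long as a camera call. They do not tell look-alikes from the thing itself.
- arm.search_frame(camera, query): "bbox" ([left, top, width, height] in pixels, round what is visible of it).
- arm.mark_of(camera, query): "xy" ([column, row] in pixels: a listed point, or the origin of a listed thing).
The state is a dict: "time": time; "q": joint angles; "qd": joint speeds; "joint_torque": joint torques, N m; "ee_pos": TCP position; "eef_rot": TCP orientation; "force": force on the tool from outside, world axes, zero at the start; "moment": the same for the moment, N m; "finger_gap": opening from 0.0 (shut) to 1.0 (fully open); "grasp_force": force on a finger pad.
Only numpy, scipy, OpenCV 4.12 (cv2) and the standard library are available. Lean on these libraries where they do the work, as an engineer would, in place of code of your own. Each camera call takes 0.05 s, during which the arm holds its last target. There are 200 camera calls.

TASK

On the workbench the dust filter cartridge with the orange grip has popped up in its grey housing. Push it down against its spring and twist it a quarter turn clockwise (seen from above) so that it locks in its notches, then let go of it. Leave the blue filter, which is already locked, alone.

Things in the scene. Friction and masses are not known exactly. Their poses are not given: they have to be found in the camera images.
- orange_cartridge: Loose cartridge to lock, 0.25 kg: grey body 68 mm across, 76 mm tall; on its flat top an orange grip bar 60 long (x), 18 wide (y), 36 mm tall. Origin: centre of underside, z up; bar and the two side lugs lie along x. Starts 40 mm above its housing's origin (bar top 152 mm over the bench), bar in line with the white marks. Locked: 26 mm above it, bar in line with the green marks.
- orange_housing: Its fixed grey round housing, 118 mm across, rim 84 mm high. Origin: centre of underside. White entry marks at +x and -x, green lock marks at +y and -y. Cartridge pushes down at most 30 mm (spring 5 to 11 N), turns only when 21 mm down or more (aim 25 to 28), only clockwise; 80 to 100 degrees is right, stop near 105. Let go, it rises into the notches. Its top stays above the rim.
- blue_cartridge: Same cartridge with a blue bar, already locked in the other housing; leave alone. Origin: centre of underside, 26 mm above its housing's origin, bar (x axis) in line with the green marks, bar top 138 mm over the bench.
- blue_housing: Fixed grey housing of the blue cartridge, same as the other: 118 mm across on a 130 mm square foot, rim 84 mm high. Origin: centre of underside on the bench; white marks at +x and -x, green marks at +y and -y.
Not all that is in view belongs to the job. Leave any pink or purple look-alike of the orange_cartridge alone.

How it is judged:
By the outcome, as a careful person would: the job done as asked, in the order asked, and still so for the second after the job is handed in, with the robot touching nothing.
It also fails if it takes over 35 s, if anything falls off the work surface, if the arm or the gripper's body presses on something with over 40 N, if the wrist force passes 120 N, or if a joint passes its speed limit or range.

## Working session

There is one attempt and no reset: what is moved stays moved. The work goes in short steps, Python scripts to look and compute and a shell command to move; the robot and the scene stay as the last step left them, time stands still between calls to the robot, and variables do not carry over. Pictures are saved under pics/ and viewed, at most 10 in all, crops included, and the job is handed in when it is done.

```bash
mkdir -p pics; ls; python3 - <<'E'
from rig import arm
import cv2,numpy as np
o=arm.get_obs();print({k:np.round(v,3).tolist() for k,v in o.items()})
t=arm.snapshot("top");s=arm.snapshot("scene")
cv2.imwrite("pics/top.png",t["frame"]);cv2.imwrite("pics/scene.png",s["frame"])
for c in("top","scene"):
  for q in("orange_cartridge","orange_housing","blue_cartridge","blue_housing"):
    print(c,q,[(r['bbox'],round(r['confidence'],2)) for r in arm.search_frame(c,q)],[(np.round(r['xy']).tolist(),round(r['confidence'],2)) for r in arm.mark_of(c,q)])
E
```

```text
pics
{'time': 0.0, 'q': [-1.323, 0.412, -0.013, 1.597, 0.006, 1.134, -0.082], 'qd': [-0.002, -0.002, -0.0, 0.0, 0.002, 0.0, -0.002], 'joint_torque': [0.0, -58.795, 0.642, -29.107, -0.054, 0.018, 0.0], 'ee_pos': [0.194, 0.594, 0.222], 'eef_rot': [-0.0, 0.157, 0.988, -0.001], 'force': [-0.706, -0.52, -0.236], 'moment': [0.025, 0.03, 0.036], 'grasp_force': 0.0, 'finger_gap': 1.001}
top orange_cartridge [([334.4, 123.4, 35.7, 44.5], 0.8), ([347.1, 214.5, 46.1, 31.3], 0.63)] [([365.0, 228.0], 0.96), ([265.0, 182.0], 0.85), ([345.0, 153.0], 0.82)]
top orange_housing [([302.2, 116.4, 80.2, 80.9], 0.74)] [([344.0, 153.0], 0.82)]
top blue_cartridge [([142.6, 145.0, 36.8, 43.3], 0.82)] [([166.0, 167.0], 0.72)]
top blue_housing [([129.1, 135.0, 71.4, 70.4], 0.66)] [([167.0, 168.0], 0.69)]
scene orange_cartridge [([132.4, 183.7, 42.3, 53.2], 0.88), ([111.3, 164.7, 32.3, 56.3], 0.67), ([220.5, 173.5, 29.8, 60.8], 0.65)] [([233.0, 227.0], 0.9), ([155.0, 235.0], 0.86), ([134.0, 211.0], 0.82)]
scene orange_housing [([111.6, 206.1, 92.5, 81.6], 0.95)] [([158.0, 257.0], 0.75)]
scene blue_cartridge [([317.1, 154.4, 32.2, 39.4], 0.7)] [([330.0, 199.0], 0.56)]
scene blue_housing [([288.8, 168.2, 78.5, 67.0], 0.65)] [([328.0, 211.0], 0.8)]
```

View pics/top.png

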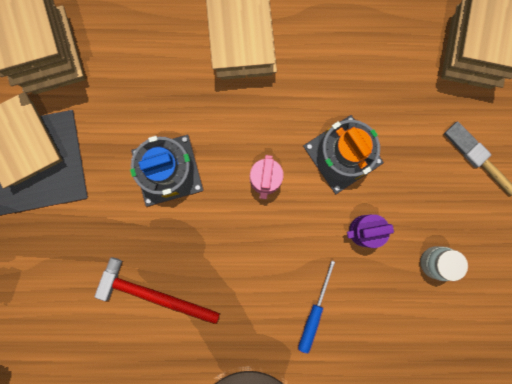

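View pics/scene.png

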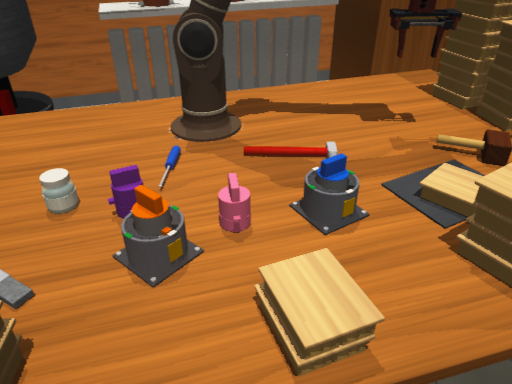

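Candidates for the cartridge in the top view are pink (267,176) and purple (371,231), both standing loose on the bench, and orange (354,146), which sits raised in a grey housing with its bar towards the white marks. Orange fits the description. The blue one is at (157,165) with its bar towards the green marks. Next I'll measure the orange bar and take the enlarged crop.

```bash
cat > h.py <<'E'
import cv2,numpy as np
from rig import arm
from scipy.spatial.transform import Rotation as R
def cloud(s,T=None):
    z=s["z_map"];v,u=np.mgrid[:z.shape[0],:z.shape[1]]
    P=np.stack([(u-s["cx"])*z/s["fx"],(v-s["cy"])*z/s["fy"],z],-1)
    if T is None:
        M=cv2.Rodrigues(np.array(s["rvec"],float))[0]
        return (P-np.ravel(s["tvec"]))@M
    return P@T[:3,:3].T+T[:3,3]
def bar(s,W,lo,hi,zr):
    hsv=cv2.cvtColor(s["frame"],cv2.COLOR_BGR2HSV)
    m=cv2.inRange(hsv,np.array(lo),np.array(hi))>0
    return W[m&(s["z_map"]>0)&(W[...,2]>zr[0])&(W[...,2]<zr[1])]
def fit(p):
    c,sz,a=cv2.minAreaRect((p[:,:2]*1000).astype(np.float32))
    if sz[0]<sz[1]: a+=90
    return np.round(c,1),np.round(sz,1),round((a+90)%180-90,1),np.round(np.median(p[:,2]),4),len(p)
E
python3 - <<'E'
from h import *
for c in("top","scene"):
    s=arm.snapshot(c);W=cloud(s)
    for n,lo,hi in(("orange",(8,200,120),(16,255,255)),("blue",(100,180,80),(120,255,255))):
        p=bar(s,W,lo,hi,(.10,.17));
        if len(p):
            zt=np.percentile(p[:,2],90);q=p[p[:,2]>zt-.006];print(c,n,"top z",round(zt,4),fit(q))
            # rim ring: points z 78..90mm within 65 mm
            d=np.linalg.norm(W[...,:2]-q[:,:2].mean(0),axis=-1)
            r=W[(d<.075)&(W[...,2]>.079)&(W[...,2]<.089)]
            print(" rim",np.round(np.array(cv2.minEnclosingCircle((r[:,:2]*1000).astype(np.float32))[0]),1),cv2.minEnclosingCircle((r[:,:2]*1000).astype(np.float32))[1],len(r))
            hsv=cv2.cvtColor(s["frame"],cv2.COLOR_BGR2HSV)
            near=(d<.075)&(W[...,2]>.03)
            for k,l,h in(("white",(0,0,170),(180,60,255)),("green",(50,120,60),(85,255,255))):
                mm=(cv2.inRange(hsv,l,h)>0)&near
                cnt,_,st,ce=cv2.connectedComponentsWithStats(mm.astype(np.uint8))
                print(" ",k,[(np.round(W[_==i].mean(0),3).tolist(),int(st[i,4])) for i in range(1,cnt) if st[i,4]>3])
    if c=="top": cv2.imwrite("pics/crop.png",cv2.resize(s["frame"][100:260,230:400],None,fx=3.5,fy=3.5,interpolation=cv2.INTER_CUBIC))
E
```

```text
top orange top z 0.1535 (array([ 578.2, -206.3]), array([59.9, 18.6]), 33.3, np.float64(0.1524), 294)
 rim [ 578.4 -206.8] 60.23401641845703 1324
  white [([0.625, -0.176, 0.086], 34), ([0.532, -0.237, 0.085], 35)]
  green [([0.609, -0.251, 0.086], 30), ([0.548, -0.159, 0.085], 38)]
top blue top z 0.1394 (array([540.1, 181.1]), array([18.1, 59.8]), -73.1, np.float64(0.1384), 297)
 rim [540.7 180.8] 60.271488189697266 1358
  white [([0.594, 0.197, 0.086], 34), ([0.487, 0.168, 0.086], 37)]
  green [([0.556, 0.128, 0.086], 36), ([0.526, 0.235, 0.086], 29)]
scene orange top z 0.1527 (array([ 581.3, -206.8]), array([57.8, 18. ]), 35.0, np.float64(0.1522), 223)
 rim [ 579.9 -206.1] 60.79798889160156 1069
  white [([0.627, -0.176, 0.086], 29)]
  green [([0.55, -0.161, 0.086], 19), ([0.61, -0.254, 0.085], 31)]
scene blue top z 0.1385 (array([545. , 179.1]), array([16. , 55.3]), -71.6, np.float64(0.138), 145)
 rim [541.3 180.9] 61.225250244140625 723
  white [([0.489, 0.165, 0.086], 12), ([0.594, 0.197, 0.085], 21)]
  green [([0.529, 0.232, 0.088], 12), ([0.556, 0.127, 0.085], 20)]
```

View pics/crop.png

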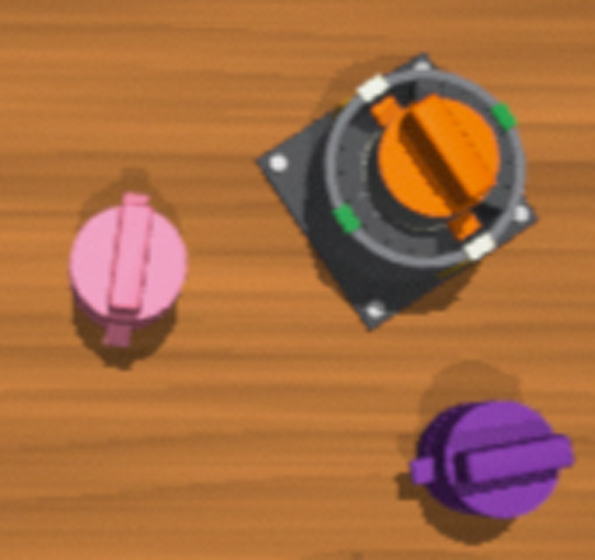

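The crop confirms it. Orange is in its housing at about (440,160) in the crop, with its bar and lugs towards the white marks at (373,88) and (480,246). Pink and purple are loose look-alikes. The bar centre is (0.5785, -0.2065), at 33.3°, with its top at 0.152, which matches the given height. I'll travel at height first.

```bash
python3 -m creep '[[-3.4,-3.56,0,0],[-3.4,-3.56,0,0],[-3.4,-3.56,0,0],[-3.4,-3.56,0,0],[-3.4,-3.56,0,0]]'
python3 -m creep '[[-3.4,-3.56,0,0],[-3.4,-3.56,0,0],[-3.4,-3.56,0,0],[-3.4,-3.56,0,0],[-3.4,-3.56,0,0]]'
python3 -m creep '[[-3.4,-3.56,0,0],[-3.4,-3.56,0,0],[-3.4,-3.56,0,0],[-3.4,-3.56,0,0],[-3.4,-3.56,0,0]]'
```

```text
time: 1.5
ee_pos: [0.3011, 0.3703, 0.2228]
eef_rot: [0.0, 0.157, 0.988, 0.0]
force: [1.1, 0.2, 0.1]
finger_gap: 0.999
grasp_force: 0.0
time: 2.0
ee_pos: [0.4074, 0.1482, 0.2231]
eef_rot: [0.0, 0.157, 0.988, 0.001]
force: [1.9, 0.1, 0.3]
finger_gap: 1.002
grasp_force: 0.0
time: 2.5
ee_pos: [0.5138, -0.0737, 0.223]
eef_rot: [0.0, 0.157, 0.988, 0.0]
force: [0.6, 0.7, -0.5]
finger_gap: 1.001
grasp_force: 0.0
```

```bash
python3 -m creep '[[-3.4,-3.56,0,0],[-3.4,-3.56,0,0],[0,0,0,8.58],[0,0,0,8.58],[0,0,0,8.58]]'
python3 -m creep '[[0,0,0,8.58],[0,0,0,8.58],[0,0,0,8.58],[0,0,0,8.58],[0,0,0,8.58]]'
python3 -m creep '[[0,0,0,8.58],[0,0,0,8.58],[0,0,0,8.58],[0,0,0,8.58],[0,0,0,8.58]]'
python3 -m creep '[[0,0,0,8.58],[0,0,0,8.58]]'
cat >> h.py <<'E'
def togo(x,y,z,ang):
    o=arm.get_obs();w,a,b,c=o["eef_rot"];M=R.from_quat([a,b,c,w]).as_matrix()
    d=M.T@(np.array([x,y,z])-o["ee_pos"])*100
    ya=np.degrees(np.arctan2(M[1,1],M[0,1]))
    print("t",o["time"],"togo cm",np.round(d,2),"turn",round((ya-ang+180)%360-180,2),"q",np.round(o["q"],2),"F",np.round(o["force"],1))
E
python3 - <<'E'
from h import *
o=arm.get_obs();w,a,b,c=o["eef_rot"];M=R.from_quat([a,b,c,w]).as_matrix()
s=arm.snapshot("wrist");W=cloud(s,np.array(s["tool_from_camera"]))@M.T+o["ee_pos"]
p=bar(s,W,(8,200,120),(16,255,255),(.10,.17))
if len(p):
    zt=np.percentile(p[:,2],90);print(zt,fit(p[p[:,2]>zt-.006]))
cv2.imwrite("pics/w1.png",s["frame"])
togo(.5785,-.2065,.121,-56.5)
E
```

```text
time: 3.0
ee_pos: [0.5555, -0.1615, 0.2225]
eef_rot: [-0.0, 0.377, 0.926, -0.0]
force: [0.3, -0.5, 0.6]
finger_gap: 1.001
grasp_force: 0.0
time: 3.5
ee_pos: [0.5557, -0.1606, 0.2227]
eef_rot: [0.0, 0.689, 0.725, 0.0]
force: [0.4, -1.0, -0.1]
finger_gap: 1.0
grasp_force: 0.0
time: 4.0
ee_pos: [0.5557, -0.1605, 0.2227]
eef_rot: [-0.0, 0.906, 0.423, 0.0]
force: [0.8, -0.4, -0.0]
finger_gap: 1.0
grasp_force: 0.0
time: 4.2
ee_pos: [0.5557, -0.1605, 0.2227]
eef_rot: [-0.0, 0.959, 0.283, 0.0]
force: [-0.9, -1.3, 0.0]
finger_gap: 1.002
grasp_force: 0.0
0.1526181176075132 (array([ 579.3, -204.7]), array([58.6, 18.1]), 33.6, np.float64(0.152), 692)
t 4.25 togo cm [-0.56  5.12 10.15] turn -1.1 q [-0.55  0.51  1.07  1.76 -0.48  1.17 -0.34] F [-0.1 -0.1 -0.5]
```

View pics/w1.png

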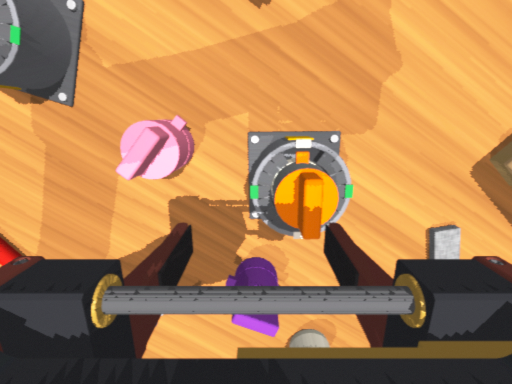

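The wrist view shows the orange bar at (312,205), in line with the white marks. It measures (0.579, -0.205) at 33.6°, which agrees with the other cameras. Next I'll move over it, align and then descend.

```bash
python3 -m creep '[[-0.28,2.56,0,-1.1],[-0.2,2.56,0,0],[0,0,0,0]]'
python3 - <<'E'
from h import *
togo(.5788,-.2060,.121,-56.6)
E
```

```text
time: 4.55
ee_pos: [0.5805, -0.2087, 0.2228]
eef_rot: [0.001, 0.955, 0.295, -0.0]
force: [0.2, -0.2, 0.8]
finger_gap: 1.001
grasp_force: 0.0
t 4.55 togo cm [ 0.02 -0.34 10.18] turn 0.94 q [-0.41  0.57  1.02  1.66 -0.51  1.2  -0.24] F [ 0.2 -0.2  0.8]
```

```bash
python3 -m creep '[[0,0,0,0],[0,0,0,0]]'
python3 - <<'E'
from h import *
togo(.5788,-.2060,.121,-56.6)
E
```

```text
time: 4.75
ee_pos: [0.5797, -0.2051, 0.2225]
eef_rot: [-0.0, 0.955, 0.296, -0.0]
force: [0.4, -0.3, -0.0]
finger_gap: 1.001
grasp_force: 0.0
t 4.75 togo cm [-0.13  0.03 10.15] turn 0.99 q [-0.42  0.56  1.02  1.67 -0.51  1.2  -0.25] F [ 0.4 -0.3 -0. ]
```

Settled. Descend with the small correction, then close at 40 N.

```bash
python3 -m creep '[[-0.1,0,3.5,0.9],[0,0,3.5,0],[0,0,2,0],[0,0,1.1,0],[0,0,0,0]]'
python3 - <<'E'
from h import *
togo(.5788,-.2060,.121,-56.6)
E
python3 -m creep '[[0,0,0,0],[0,0,0,0],[0,0,0,0],[0,0,0,0],[0,0,0,0]]' 1.0 40
python3 - <<'E'
from h import *
togo(.5788,-.2060,.121,-56.6)
E
```

```text
time: 5.25
ee_pos: [0.5786, -0.2054, 0.1207]
eef_rot: [-0.001, 0.958, 0.288, -0.001]
force: [0.6, 0.5, 0.7]
finger_gap: 1.004
grasp_force: 0.0
t 5.25 togo cm [-0.02  0.06 -0.03] turn 0.08 q [-0.36  0.67  0.93  1.77 -0.62  1.03 -0.18] F [0.6 0.5 0.7]
time: 5.75
ee_pos: [0.5794, -0.2065, 0.122]
eef_rot: [0.0, 0.958, 0.287, 0.0]
force: [-0.1, -0.3, 0.5]
finger_gap: 0.585
grasp_force: 0.0
t 5.75 togo cm [-0.02 -0.07  0.1 ] turn 0.01 q [-0.36  0.66  0.94  1.77 -0.62  1.03 -0.18] F [-0.1 -0.3  0.5]
```

```bash
python3 -m creep '[[0,0,0,0],[0,0,0,0],[0,0,0,0],[0,0,0,0],[0,0,0,0]]'
python3 -m creep '[[0,0,0,0],[0,0,0,0],[0,0,0,0],[0,0,0,0],[0,0,0,0]]'
```

```text
time: 6.25
ee_pos: [0.5792, -0.2064, 0.1216]
eef_rot: [-0.0, 0.958, 0.287, -0.0]
force: [-0.2, -0.1, -0.8]
finger_gap: 0.201
grasp_force: 40.0
time: 6.75
ee_pos: [0.5792, -0.2064, 0.1215]
eef_rot: [-0.0, 0.958, 0.287, -0.0]
force: [0.5, -0.2, -0.5]
finger_gap: 0.2
grasp_force: 40.0
```

Gripped: 17.6 mm, 40 N. Push down 27 mm.

```bash
python3 -m creep '[[0,0,0.9,0],[0,0,0.9,0],[0,0,0.9,0],[0,0,0,0],[0,0,0,0]]'
python3 - <<'E'
from h import *
togo(.5788,-.2060,.0945,-56.6)
s=arm.snapshot("top");W=cloud(s);p=bar(s,W,(8,200,100),(16,255,255),(.08,.17));print(len(p),np.percentile(p[:,2],[5,50,90,98]))
s=arm.snapshot("scene");W=cloud(s);p=bar(s,W,(8,200,100),(16,255,255),(.08,.17));print(len(p),np.percentile(p[:,2],[5,50,90,98]))
E
```

```text
time: 7.25
ee_pos: [0.5796, -0.2067, 0.0945]
eef_rot: [0.0, 0.958, 0.287, 0.0]
force: [0.2, 1.4, 7.9]
finger_gap: 0.202
grasp_force: 40.0
t 7.25 togo cm [-0.03 -0.1   0.  ] turn -0.0 q [-0.34  0.7   0.91  1.79 -0.65  0.99 -0.16] F [0.2 1.4 7.9]Traceback (most recent call last):
  File "<stdin>", line 3, in <module>
    return _quantile_unchecked(
        a, q, axis, out, overwrite_input, method, keepdims, weights)
    return _ureduce(a,
                    func=_quantile_ureduce_func,
    ...<5 lines>...
                    overwrite_input=overwrite_input,
                    method=method)
    r = func(a, **kwargs)
    result = _quantile(arr,
                       quantiles=q,
    ...<2 lines>...
                       out=out,
                       weights=wgt)
    slices_having_nans = np.isnan(arr[-1, ...])
                                  ~~~^^^^^^^^^
IndexError: index -1 is out of bounds for axis 0 with size 0
```

The bar is hidden by the hand from the top, but the 7.9 N reaction is in the spring's range and the depth is 27 mm. Start the twist.

```bash
python3 -m creep '[[0,0,0,6],[0,0,0,6],[0,0,0,6],[0,0,0,6],[0,0,0,6]]'
python3 - <<'E'
from h import *
togo(.5788,-.2060,.0945,-146.6);print(arm.get_obs()["moment"])
E
```

```text
time: 7.8
ee_pos: [0.5798, -0.2072, 0.095]
eef_rot: [0.001, 1.0, 0.028, 0.001]
force: [-0.1, -0.8, 6.2]
finger_gap: 0.203
grasp_force: 40.0
t 7.8 togo cm [-0.09 -0.12  0.05] turn 59.76 q [-0.41  0.76  1.04  1.79 -0.76  1.04 -0.59] F [-0.1 -0.8  6.2]
[-0.12016872  0.26973631  0.12587998]
```

```bash
python3 -m creep '[[0,0,0,6],[0,0,0,6],[0,0,0,6],[0,0,0,6],[0,0,0,6]]'
python3 - <<'E'
from h import *
togo(.5788,-.2060,.0945,-146.6);print(arm.get_obs()["moment"])
E
```

```text
time: 8.3
ee_pos: [0.5797, -0.2072, 0.095]
eef_rot: [0.001, 0.973, -0.232, 0.001]
force: [-0.5, 0.0, 7.5]
finger_gap: 0.2
grasp_force: 40.0
t 8.3 togo cm [-0.14 -0.07  0.05] turn 29.77 q [-0.45  0.84  1.15  1.79 -0.86  1.11 -1.04] F [-0.5  0.   7.5]
[-0.09193734  0.36403402  0.06753773]
```

```bash
python3 -m creep '[[0,0,0,5],[0,0,0,5],[0,0,0,5]]'
python3 - <<'E'
from h import *
togo(.5788,-.2060,.0945,-146.6);print(arm.get_obs()["moment"])
E
```

```text
time: 8.6
ee_pos: [0.5797, -0.2072, 0.095]
eef_rot: [0.0, 0.934, -0.357, 0.001]
force: [-0.1, -0.1, 6.9]
finger_gap: 0.204
grasp_force: 40.0
t 8.6 togo cm [-0.15 -0.03  0.05] turn 14.81 q [-0.47  0.88  1.21  1.8  -0.91  1.15 -1.26] F [-0.1 -0.1  6.9]
[-0.04064428  0.36418013  0.04118703]
```

```bash
python3 -m creep '[[0,0,0,5],[0,0,0,5],[0,0,0,5],[0,0,0,0],[0,0,0,0]]'
python3 - <<'E'
from h import *
togo(.5788,-.2060,.0945,-146.6);print(arm.get_obs()["moment"])
s=arm.snapshot("wrist");cv2.imwrite("pics/w2.png",s["frame"])
s=arm.snapshot("scene");cv2.imwrite("pics/s2.png",cv2.resize(s["frame"][120:300,60:300],None,fx=3,fy=3))
E
```

```text
time: 9.1
ee_pos: [0.5796, -0.2073, 0.0949]
eef_rot: [0.0, 0.88, -0.474, 0.001]
force: [0.4, 0.1, 7.3]
finger_gap: 0.203
grasp_force: 40.0
t 9.1 togo cm [-0.15  0.    0.04] turn -0.02 q [-0.49  0.91  1.25  1.8  -0.94  1.18 -1.49] F [0.4 0.1 7.3]
[-0.00153797  0.27789476 -0.09655354]
```

View pics/s2.png

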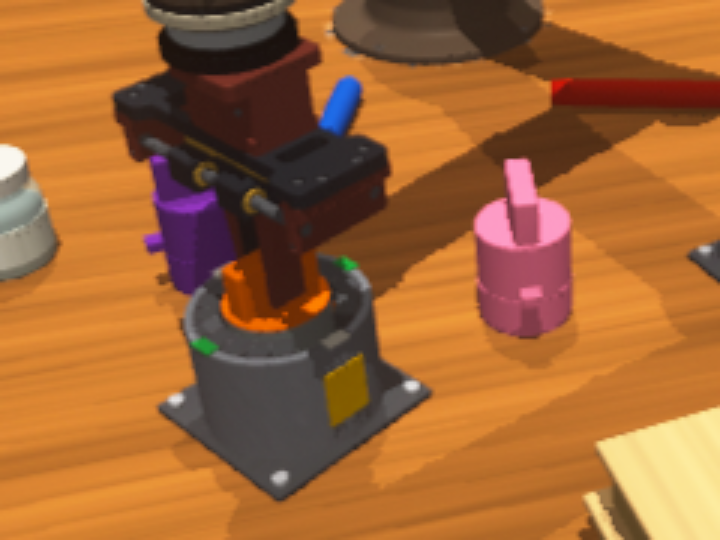

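The bar (orange, about (270,280) in the crop) now lies towards the green marks at (203,346) and (348,265). I'll ease it up into the notches (about 12 mm), then release.

```bash
python3 -m creep '[[0,0,-0.6,0],[0,0,-0.6,0],[0,0,0,0],[0,0,0,0]]'
python3 -m creep '[[0,0,0,0],[0,0,0,0],[0,0,0,0],[0,0,0,0],[0,0,0,0]]' 5
```

```text
time: 9.6
ee_pos: [0.5796, -0.2071, 0.1067]
eef_rot: [0.0, 0.88, -0.474, 0.001]
force: [1.0, -0.8, 3.9]
finger_gap: 0.202
grasp_force: 40.0
time: 10.1
ee_pos: [0.5791, -0.2064, 0.1064]
eef_rot: [0.0, 0.881, -0.474, -0.0]
force: [-0.2, 0.2, -0.1]
finger_gap: 0.566
grasp_force: 0.0
```

```bash
python3 -m creep '[[0,0,-2,0],[0,0,-4,0],[0,0,-4,0],[0,0,-3,0],[0,0,0,0]]'
python3 -m creep '[[-4.5,0,0,0],[-4.5,0,0,0],[-4.5,0,0,0],[-4.5,0,0,0],[0,0,0,0]]'
python3 - <<'E'
from h import *
for c in("top","scene"):
    s=arm.snapshot(c);W=cloud(s)
    p=bar(s,W,(8,200,100),(16,255,255),(.09,.17));zt=np.percentile(p[:,2],90);print(c,zt,fit(p[p[:,2]>zt-.006]))
    p=bar(s,W,(100,180,80),(120,255,255),(.09,.17))
    if len(p): zt=np.percentile(p[:,2],90);print(c,"blue",zt,fit(p[p[:,2]>zt-.006]))
    if c=="top": cv2.imwrite("pics/t3.png",cv2.resize(s["frame"],None,fx=1.5,fy=1.5))
E
```

```text
time: 10.6
ee_pos: [0.5803, -0.2084, 0.2424]
eef_rot: [-0.0, 0.88, -0.474, 0.003]
force: [-0.3, -0.2, 0.0]
finger_gap: 0.563
grasp_force: 0.0
time: 11.1
ee_pos: [0.4779, -0.049, 0.2361]
eef_rot: [-0.002, 0.883, -0.47, -0.003]
force: [0.1, 0.6, 0.6]
finger_gap: 0.569
grasp_force: 0.0Traceback (most recent call last):
  File "<stdin>", line 4, in <module>
    return _quantile_unchecked(
        a, q, axis, out, overwrite_input, method, keepdims, weights)
    return _ureduce(a,
                    func=_quantile_ureduce_func,
    ...<5 lines>...
                    overwrite_input=overwrite_input,
                    method=method)
    r = func(a, **kwargs)
    result = _quantile(arr,
                       quantiles=q,
    ...<2 lines>...
                       out=out,
                       weights=wgt)
    slices_having_nans = np.isnan(arr[-1, ...])
                                  ~~~^^^^^^^^^
IndexError: index -1 is out of bounds for axis 0 with size 0
```

```bash
python3 - <<'E'
from h import *
print(np.round(arm.get_obs()["q"],2))
for c in("scene","wrist","top"):
    o=arm.get_obs();w,a,b,d=o["eef_rot"];M=R.from_quat([a,b,d,w]).as_matrix()
    s=arm.snapshot(c)
    W=cloud(s) if c!="wrist" else cloud(s,np.array(s["tool_from_camera"]))@M.T+o["ee_pos"]
    for n,lo,hi in(("orange",(8,200,90),(16,255,255)),("blue",(100,180,80),(120,255,255))):
        p=bar(s,W,lo,hi,(.09,.17))
        if len(p)>20: zt=np.percentile(p[:,2],90);print(c,n,round(zt,4),fit(p[p[:,2]>zt-.006]))
    if c=="scene": cv2.imwrite("pics/s3.png",cv2.resize(s["frame"][120:300,60:360],None,fx=2.5,fy=2.5))
E
```

```text
[-1.07  0.42  1.43  1.96 -0.46  1.16 -2.  ]
scene orange 0.1386 (array([-37.1, 443.9]), array([ 202.5, 1849.3]), -52.2, np.float64(0.1382), 281)
scene blue 0.1388 (array([544.3, 179.5]), array([16.7, 56.4]), -73.8, np.float64(0.1382), 143)
wrist orange 0.1351 (array([ 563.5, -189.2]), array([25.5, 12.9]), 79.9, np.float64(0.1352), 104)
top blue 0.1397 (array([540.4, 180.9]), array([18.4, 59.2]), -72.2, np.float64(0.1388), 301)
```

View pics/s3.png

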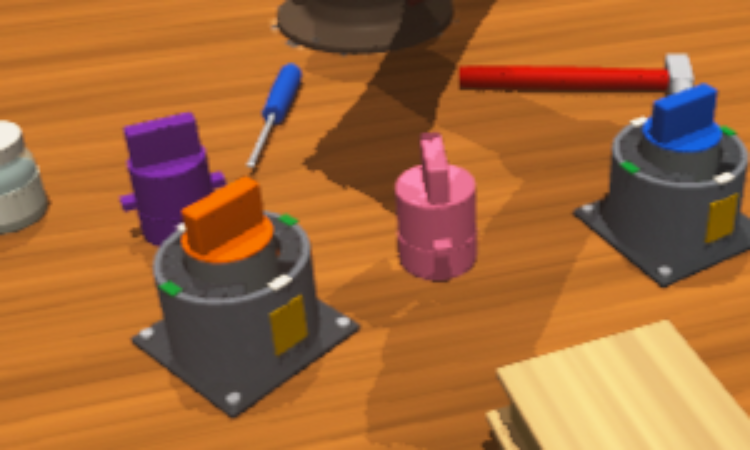

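The orange bar (225,215) lies in line with the green marks at (170,288) and (288,220), and its top is at 0.138. I'll check the angle numerically and then hand in.

```bash
python3 - <<'E'
from h import *
s=arm.snapshot("scene");W=cloud(s);p=bar(s,W,(8,200,90),(16,255,255),(.09,.17))
p=p[np.hypot(p[:,0]-.579,p[:,1]+.206)<.05];zt=np.percentile(p[:,2],90);f=fit(p[p[:,2]>zt-.005]);print(zt,f)
# locked: top 138 mm, angle 33.4-90=-56.6
if abs(zt-.138)<.003 and abs(f[2]+56.6)<7: print(arm.job_done())
E
```

```text
0.13855631313517633 (array([ 582.3, -207.4]), array([19.4, 60.4]), -56.5, np.float64(0.1382), 234)
the job is handed in; nothing more can be done
None
```

The orange cartridge is locked in its housing (bar top 138 mm over the bench, turned 90° clockwise to the green marks) and released; the arm is clear of it, the blue filter was left alone, and the job is handed in.

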